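# Bin the bad lemon in the pedal bin

### The arm

A 7-joint arm with a two-finger parallel gripper is mounted at the origin on a cart in front of the work surface, level with it; the furniture and walls round the work are solid. World frame = base frame: x ahead of the robot, y to its left, z up, the work surface at z = 0. Lengths are in m, angles in rad, forces in N, time in s.
With the tool pointing down it reaches from about 0.425 to 0.875 m from the base axis. Payload 4.7 kg.
Tool frame: the origin (TCP) lies on the centre line of the jaws, within the pads' length; the fingertips stand 14 mm ahead of it and the grasp point (between the pads) lies 5 mm behind it; z points along the fingers, y is the line along which they close (so a half turn about z gives the same grasp; the last joint's range is limited). The gripper opens to 87 mm and grips with 3 to 60 N. Pads are 19 mm wide; open, the fingers measure 117 mm over their backs; the gripper's body (75 mm by 190 mm) begins 51 mm behind the grasp point.
Start: joints at [1.15, 0.321, -0.07, 1.45, 0.023, 1.371, -0.057], TCP at [0.274, -0.59, 0.212] pointing down, gripper open.
Joint ranges: [-2.86, 2.86], [-0.3, 2.09], [-1.38, 1.24], [0.06, 2.45], [-1.56, 4.7], [0.09, 2.05], [-2.69, 2.69]. Speed limits (rad/s): [2.57, 2.57, 3.14, 3.14, 3.14, 3.14, 3.14].

### API

Orientations are given as a rotation vector (axis times angle).
In Python, from bench import * gives the robot as it stands.
- The arm moves only by the shell command python3 -m jog 'ROWS' [FORCE]. ROWS is JSON, a list of rows, each an object of numbers: "claw": the finger opening in mm, from 0 to 87; "dx", "dy", "dz": the shift along the tool's x, y, z in mm; "spin": the turn about the tool's z in degrees. In form: [{"claw": .., "dx": .., "dy": .., "dz": .., "spin": ..}, ...]. A call has 1 to 20 rows; each row is the pose to reach, as a shift and turn from the pose commanded when the call began, along the tool's axes at that moment; what a row does not reach only later rows make up. A row lasts 1/12 s, in which the tool goes at most 41.7 mm and 7.16 degrees, less where a joint would pass 70% of its speed; a pose out of reach is approached as far as the arm can. A call with a gripper value outside its range is refused whole. The fingers move at their own pace and stop on an object; FORCE is the grip in N (left out, the last holds). Time passes only in rows, so rows that repeat a pose let the fingers close. It gives the time, the measured TCP pose, the force, the opening and the grip force at its end, in the units of the state.
- get_state(): the state, without advancing time (a new reading comes with each control period).
- get_image(name): name is "scene" or "side" or "wrist"; returns a dict with "frame" (400x640x3 uint8, red, green, blue), "depth" (400x640 float32, m along the optical axis (not along the pixel's ray), 0 where there is no reading), "K" (3x3 intrinsics, pixels), "T" (4x4, takes a point from camera to world coordinates); the wrist camera has in their place "mount" (4x4, takes a point from camera to tool coordinates, whose origin is the TCP and whose axes are the flange's). Camera axes: x right, y down, z forward; pixel columns grow to the right and rows downward; lengths in m; the calibration is good to about 2 mm. A picture is of the moment at which its call begins: read the wrist's pose just before it.
- close_job(): hands the job in; it is judged then, once.
The state is a dict: "time": time; "joint_positions": joint angles; "qd": joint speeds; "joint_torque": joint torques, N m; "position": TCP position; "tool_rot": TCP orientation; "ft_force": force on the tool from outside, world axes, zero at the start; "torque": the same for the moment, N m; "grip_width": opening from 0.0 (shut) to 1.0 (fully open); "grip_force": force on a finger pad.
Only numpy, scipy, OpenCV 4.12 (cv2) and the standard library are available. Lean on these libraries where they do the work, as an engineer would, in place of code of your own. Each camera call takes 0.05 s, during which the arm holds its last target. There are 200 camera calls.

### The job

The lemon on the cutting board has gone bad: throw it into the small steel pedal bin without ever touching the bin's lid. Press the pedal all the way down until the lid has swung past upright and stays open by itself, drop the lemon in, then take hold of the pedal and ease it back up so that the lid comes down slowly, without slamming, until it is fully shut. Leave the courgette, tomato, garlic and timer where they are.

Things in the scene. Friction and masses are not known exactly. Their poses are not given: they have to be found in the camera images.
- bin: small round pedal bin, brushed steel with a black base, 185 mm across and 180 mm high without the lid; it stands firm and does not shift. Origin: centre of its underside, on the worktop. Its x axis points from front to back (the pedal sticks out of the front, towards -x of the bin, the lid hinge is at the back), z up. The mouth is 176 mm wide inside, the inner floor lies 65 mm above the worktop.
- mouth (a point): centre of the bin's round mouth, level with the rim, 180 mm above the worktop. The shut lid covers it and rises 25 mm above it. The lid's hinge is 107 mm behind this point at the same height; the open lid stands at the back, up to about 375 mm above the worktop, and leaves the mouth free from above.
- lid (a joint): angle of the round steel lid: 0 shut, 1.57 upright, 1.85 fully open, leaning back past upright. A rod ties it to the pedal both ways: lid angle = 6.85 x pedal angle. The lid stays open by its own weight once it leans back well past upright (pedal at its lower stop); anywhere nearer to shut than upright it falls shut hard unless the pedal is held.
- pedal (a joint): angle of the pedal: 0 up (lid shut), 0.27 down at its stop (lid fully open). It turns about a level axis along the bin's y, 20 mm in front of the bin's centre (at bin x = -20 mm) and 40 mm above the worktop. Pressing takes about 4 to 9 N at the tread; lifting it from its lower stop takes about 2 to 4 N upwards.
- tread (a point): centre of the black pedal tread, a plate 48 mm long (along the bin's x), 40 mm wide (along the bin's y) and 10 mm thick; it moves with the pedal. It lies 140 mm from the pedal's axis, at bin x about -159 mm: 58 mm above the worktop when up, 22 mm when fully down (travel 36 mm). It can be pressed from above or pinched across its 40 mm width; a 20 mm wide steel stem joins it to the bin.
- lemon: yellow lemon lying on the cutting board, 78 mm long along its own x, 55 mm wide along its y, 56 mm high, about 0.11 kg. Origin: centre of its underside as it lies at the start.
- lemon_center (a point): centre of the lemon, 28 mm above its underside
- board: beech paddle board 388 x 230 x 18 mm, fixed to the worktop; origin at the middle of its underside. The lemon and the courgette lie on its 18 mm high top.
- courgette: green courgette, about 200 mm long and 55 mm high, lying across the far end of the board; to be left alone. Origin: centre of its underside.
- tomato: red tomato, 65 mm wide and 66 mm high, standing beside the bin; to be left alone. Origin: centre of its underside.
- garlic: garlic bulb, 60 mm wide and 59 mm high, standing on the bin's other side; to be left alone. Origin: centre of its underside.
- timer: red and cream wind-up kitchen timer, 63 mm wide and high, standing in front; to be left alone. Origin: centre of its underside.

How it is judged:
On the way, in this order (a step that is already met when the one before it is completed fails the run):
1. the lid stands open past upright by itself, with the robot off the pedal (value of joint lid above 1.68 rad and contact force between each of the fingers, the arm and bin below 0.3 N), for 0.3 s.
2. the lemon lies in the open bin, let go (horizontal distance between lemon_center and mouth below 0.08 m and z of lemon_center in the frame of bin below 0.13 m and value of joint lid above 1.68 rad and contact force between the fingers and lemon below 0.1 N), for 0.2 s.
At the end, for the whole second after the job is handed in: The lemon lies at rest inside the bin (below its rim), the lid is fully shut (within 0.06 rad), and the courgette, tomato, garlic and timer stand where they stood (within 40 mm) (value of joint lid below 0.06 rad and horizontal distance between lemon_center and mouth below 0.08 m and z of lemon_center in the frame of bin below 0.13 m and linear speed of lemon below 0.03 m/s and distance of each of courgette, tomato, garlic, timer from where it was at the start of the episode below 0.04 m); the robot touches nothing.
It fails at once if the lid slams (falls faster than 5 rad/s) (velocity of joint lid below -5 rad/s).
It fails at once if the robot touches the lid (contact force between any of the fingers, the arm and lid above 0.5 N).
It fails at once if the courgette, tomato, garlic or timer is disturbed (moved more than 40 mm) (distance of any of courgette, tomato, garlic, timer from where it was at the start of the episode above 0.04 m).
It also fails if it takes over 70 s, if anything falls off the work surface, if the arm or the gripper's body presses on something with over 40 N, if the wrist force passes 120 N, or if a joint passes its speed limit or range.

## Working session

There is one attempt and no reset: what is moved stays moved. The work goes in short steps, Python scripts to look and compute and a shell command to move; the robot and the scene stay as the last step left them, time stands still between calls to the robot, and variables do not carry over. Pictures are saved under pics/ and viewed, at most 10 in all, crops included, and the job is handed in when it is done.

```bash
mkdir -p pics; cat > h.py <<'E'
from bench import *
import numpy as np, cv2
from scipy.spatial.transform import Rotation as R
def snap(n,f):
    s=get_state(); i=get_image(n)
    if 'T' not in i:
        M=np.eye(4); M[:3,:3]=R.from_rotvec(s['tool_rot']).as_matrix(); M[:3,3]=s['position']; i['T']=M@i['mount']
    cv2.imwrite(f'pics/{f}.png',i['frame'][:,:,::-1]); np.savez(f'pics/{f}.npz',**i)
def pt(f,u,v,r=1):
    i=np.load(f'pics/{f}.npz'); d=i['depth'][v-r:v+r+1,u-r:u+r+1]; d=np.median(d[d>0])
    return (i['T']@np.append(d*np.linalg.inv(i['K'])@[u,v,1],1))[:3].round(4)
E
python3 - <<'E'
from h import *
s=get_state();print(s); print(R.from_rotvec(s['tool_rot']).as_matrix().round(3))
snap('scene','a'); snap('side','b')
E
```

```text
{'time': 0.0, 'joint_positions': array([ 1.15012971,  0.32181073, -0.07005927,  1.45164709,  0.0225649 ,
        1.3707623 , -0.05688883]), 'qd': array([-0.00048133, -0.00126542, -0.0008986 , -0.00097467, -0.00050551,
       -0.00048302, -0.00049966]), 'joint_torque': array([ 1.89363236e-04, -4.91285062e+01, -4.03685672e-01, -3.12524343e+01,
       -6.38834853e-02,  4.35897731e-02,  1.43640841e-04]), 'position': array([ 0.27350049, -0.58905518,  0.21138328]), 'tool_rot': array([-3.06591231e+00, -6.77194722e-01,  7.28747776e-04]), 'ft_force': array([-0.37144708, -1.21265397,  0.14316045]), 'torque': array([-0.00142146,  0.03433211,  0.0128808 ]), 'grip_force': 0.0, 'grip_width': 0.9973056388272573}
[[ 0.907  0.421 -0.001]
 [ 0.421 -0.907  0.002]
 [-0.    -0.002 -1.   ]]
```

View pics/a.png

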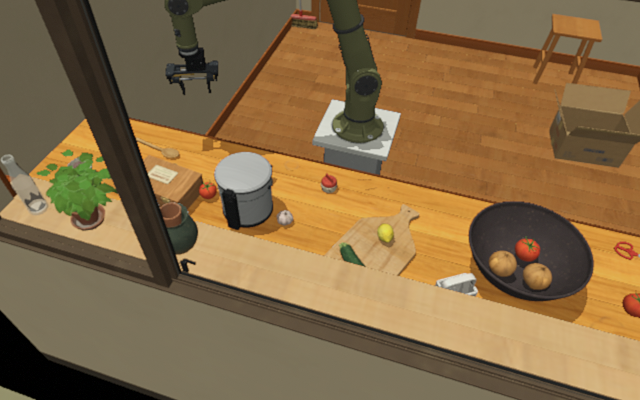

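View pics/b.png

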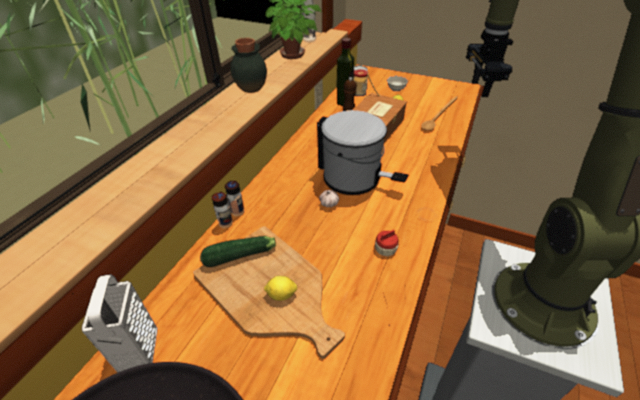

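The scene view (a) shows the bin at (245,190), tomato (208,190), garlic (286,217), timer (329,184), lemon (386,233) and courgette (350,256). The side view (b) shows the pedal tread at (400,177), lid centre at about (353,128), lemon at (281,289), timer at (387,243) and garlic at (328,200).

```bash
python3 - <<'E'
from h import *
for n,u,v in [('a',245,172),('a',208,190),('a',286,217),('a',329,184),('a',386,231),('a',231,207),('b',353,128),('b',400,177),('b',393,176),('b',281,289),('b',387,240),('b',328,200),('b',240,250)]: print(n,u,v,pt(n,u,v))
def cloud(f):
    i=np.load(f'pics/{f}.npz'); v,u=np.mgrid[:400,:640]; d=i['depth']; P=np.stack([u*d,v*d,d],-1)@np.linalg.inv(i['K']).T
    return P@i['T'][:3,:3].T+i['T'][:3,3], i['frame'].astype(int), d>0
for f in 'ab':
    P,c,ok=cloud(f)
    # lemon
    m=ok&(c[...,0]>150)&(c[...,1]>130)&(c[...,2]<90)&(P[...,2]>.03)&(P[...,2]<.09)&(P[...,0]>.3)&(P[...,0]<.9)&(P[...,1]<.4)
    n,l,st,ce=cv2.connectedComponentsWithStats(m.astype(np.uint8))
    for k in range(1,n):
        if st[k,4]>40:
            q=P[l==k]; r=cv2.minAreaRect(q[:,:2].astype(np.float32)*1000); print(f,'lemon',st[k],q.min(0),q.max(0),r)
    # bin lid circle
    m=ok&(P[...,2]>.165)&(P[...,2]<.25)&(P[...,0]>.3)&(P[...,1]<0)&(P[...,1]>-.6)
    q=P[m]; 
    if len(q): print(f,'lid',len(q),np.percentile(q,[1,50,99],axis=0).round(3), [x for x in cv2.minEnclosingCircle(q[(q[:,2]<.22)][:,:2].astype(np.float32))])
# tread in b: dark pixels
P,c,ok=cloud('b')
m=ok&(c.max(-1)<60)&(P[...,2]>.03)&(P[...,2]<.08); m[:165]=0;m[190:]=0;m[:,:375]=0;m[:,415:]=0
q=P[m];print('tread',len(q),q.min(0),q.max(0),cv2.minAreaRect(q[:,:2].astype(np.float32)*1000))
E
python3 - <<'E'
import cv2
i=cv2.imread('pics/b.png')
cv2.imwrite('pics/b2.png',cv2.resize(i[105:205,290:430],None,fx=5.5,fy=5.5,interpolation=cv2.INTER_CUBIC))
E
```

```text
a 245 172 [ 0.6013 -0.2498  0.2044]
a 208 190 [ 0.5901 -0.4149  0.0491]
a 286 217 [ 0.614  -0.106   0.0408]
a 329 184 [ 0.4138 -0.0087  0.0405]
a 386 231 [0.5896 0.2393 0.0716]
a 231 207 [ 0.7018 -0.2636  0.1329]
b 353 128 [ 0.5771 -0.2362  0.2062]
b 400 177 [ 0.4235 -0.249   0.0648]
b 393 176 [ 0.4446 -0.2467  0.0639]
b 281 289 [0.5638 0.2505 0.0669]
b 387 240 [ 0.3895 -0.0019  0.0485]
b 328 200 [ 0.5956 -0.0959  0.0375]
b 240 250 [0.7159 0.1838 0.0593]
a lemon [143 155  59  46 976] [ 0.5210437  -0.70007359  0.07189858] [ 0.69657616 -0.45763913  0.08975946] ((607.021728515625, -584.6072998046875), (246.52369689941406, 160.06765747070312), 81.37501525878906)
a lemon [377 223  17  19 213] [0.54644475 0.20714004 0.04241324] [0.61161055 0.26344242 0.07729763] ((579.8250732421875, 234.1250457763672), (54.87067413330078, 60.537353515625), 79.2420654296875)
a lid 12661 [[ 0.525 -0.587  0.182]
 [ 0.971 -0.214  0.231]
 [ 1.095 -0.004  0.249]] [(0.5975484848022461, -0.2676846385002136), 0.10729620605707169]
b lemon [392  94  14   7  56] [ 0.52569099 -0.79919017  0.04544058] [ 0.59385824 -0.68653428  0.08752388] ((564.9320678710938, -739.4807739257812), (49.20466232299805, 112.13993835449219), 16.166595458984375)
b lemon [264 275  34  21 485] [0.53843328 0.21217115 0.04365818] [0.60955096 0.26226778 0.07802589] ((573.64453125, 236.1123046875), (56.70869827270508, 58.029052734375), 69.93488311767578)
b lid 9704 [[ 0.5   -0.586  0.167]
 [ 0.885 -0.22   0.231]
 [ 2.065 -0.005  0.249]] [(1.3036675453186035, -0.2610514760017395), 0.8152298927307129]
tread 157 [ 0.40606848 -0.26752965  0.03015665] [ 0.50044165 -0.23500477  0.07999964] ((453.1942138671875, -251.38035583496094), (32.15910339355469, 94.25492858886719), 89.385498046875)
```

View pics/b2.png

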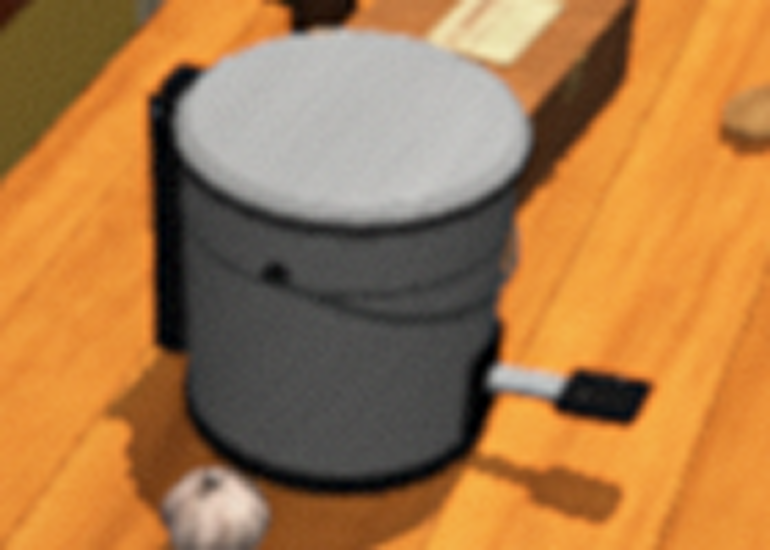

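Crop of b: tread spans about (557..650, 370..420), i.e. b-pixel (400,177); the lid is shut and the pedal faces the robot. Next: fit the bin axis and tread.

```bash
python3 - <<'E'
from h import *
def cloud(f):
    i=np.load(f'pics/{f}.npz'); v,u=np.mgrid[:400,:640]; d=i['depth']; P=np.stack([u*d,v*d,d],-1)@np.linalg.inv(i['K']).T
    P=P@i['T'][:3,:3].T+i['T'][:3,3]; return P[d>0], i['frame'][d>0].astype(int)
for f in 'ab':
    P,c=cloud(f)
    m=(P[:,2]>.185)&(P[:,2]<.22)&(abs(P[:,0]-.6)<.15)&(abs(P[:,1]+.255)<.14); q=P[m]
    print(f,len(q),q.min(0).round(3),q.max(0).round(3),cv2.minEnclosingCircle(q[:,:2].astype(np.float32)))
    m=(P[:,2]>.045)&(P[:,2]<.08)&(P[:,0]>.38)&(P[:,0]<.47)&(abs(P[:,1]+.25)<.06); q=P[m]
    if len(q)>5: print('tread+stem',len(q),np.percentile(q,[2,50,98],axis=0).round(3)); q=q[q[:,0]<.45]; print(cv2.minAreaRect(q[:,:2].astype(np.float32)*1000),q.mean(0))
E
```

```text
a 1924 [ 0.492 -0.363  0.185] [ 0.702 -0.17   0.211] ((0.5970660448074341, -0.27010291814804077), 0.10726788640022278)
b 1953 [ 0.489 -0.357  0.185] [ 0.699 -0.169  0.21 ] ((0.5938233137130737, -0.26496922969818115), 0.10578624904155731)
tread+stem 177 [[ 0.404 -0.273  0.056]
 [ 0.431 -0.253  0.064]
 [ 0.467 -0.236  0.069]]
((426.3133850097656, -255.9268341064453), (41.5643310546875, 49.20045471191406), 84.87848663330078) [ 0.42562005 -0.25247327  0.06459492]
```

```bash
python3 -m jog '[{"claw":0,"dx":24,"dy":-20,"dz":0,"spin":4},{"claw":0,"dx":50,"dy":-44,"dz":0,"spin":8},{"claw":0,"dx":76,"dy":-66,"dz":0,"spin":12},{"claw":0,"dx":102,"dy":-90,"dz":0,"spin":16},{"claw":0,"dx":128,"dy":-112,"dz":0,"spin":20},{"claw":0,"dx":154,"dy":-136,"dz":0,"spin":24},{"claw":0,"dx":180,"dy":-160,"dz":0,"spin":28},{"claw":0,"dx":206,"dy":-182,"dz":10,"spin":28.5},{"claw":0,"dx":232,"dy":-205,"dz":30,"spin":28.5},{"claw":0,"dx":256,"dy":-226,"dz":50,"spin":28.5},{"claw":0,"dx":274,"dy":-242,"dz":75,"spin":28.5},{"claw":0,"dx":274,"dy":-242,"dz":101,"spin":28.5},{"claw":0,"dx":274,"dy":-242,"dz":101,"spin":28.5},{"claw":0,"dx":274,"dy":-242,"dz":101,"spin":28.5}]'
python3 - <<'E'
from h import *
s=get_state();print(s['position'],R.from_rotvec(s['tool_rot']).as_matrix().round(3)[0],s['grip_width'],s['joint_positions'])
snap('side','c')
i=cv2.imread('pics/c.png');cv2.imwrite('pics/c2.png',cv2.resize(i[80:205,290:450],None,fx=4.5,fy=4.5))
E
```

```text
time: 1.27
position: [0.419, -0.2543, 0.1104]
tool_rot: [-3.139, 0.098, 0.005]
ft_force: [0.6, -0.1, -0.2]
grip_width: 0.047
grip_force: 0.0
[ 0.41902985 -0.25433787  0.11044554] [ 0.998 -0.063 -0.003] 0.04748541432508546 [ 0.77672145  0.07739189 -0.29598554  1.9539237   0.02521893  1.1171814
 -1.16290937]
```

View pics/c2.png

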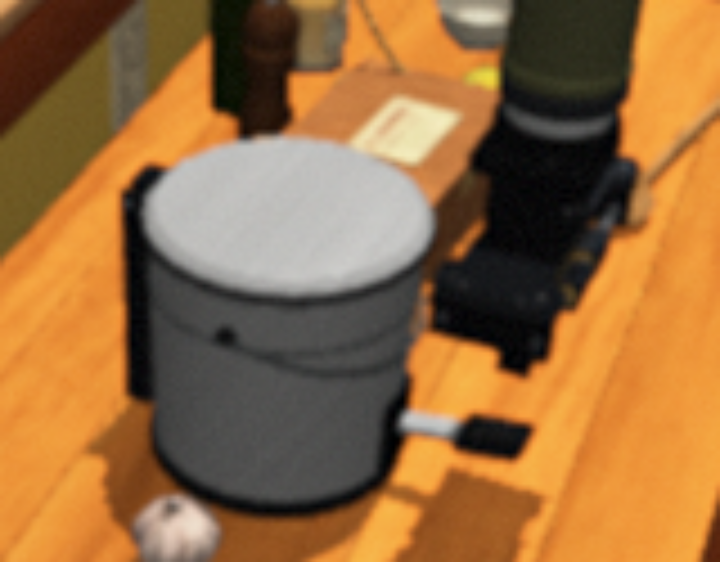

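```bash
python3 -m jog '[{"claw":0,"dx":2,"dz":15},{"claw":0,"dx":2,"dz":25},{"claw":0,"dx":2,"dz":30},{"claw":0,"dx":2,"dz":34},{"claw":0,"dx":2,"dz":38},{"claw":0,"dx":2,"dz":42},{"claw":0,"dx":2,"dz":46},{"claw":0,"dx":2,"dz":49},{"claw":0,"dx":2,"dz":52},{"claw":0,"dx":2,"dz":55},{"claw":0,"dx":2,"dz":58},{"claw":0,"dx":2,"dz":61},{"claw":0,"dx":2,"dz":64},{"claw":0,"dx":2,"dz":66},{"claw":0,"dx":2,"dz":68},{"claw":0,"dx":2,"dz":69},{"claw":0,"dx":2,"dz":70},{"claw":0,"dx":2,"dz":70}]'
python3 - <<'E'
from h import *
snap('side','d')
i=cv2.imread('pics/d.png');cv2.imwrite('pics/d2.png',cv2.resize(i[20:205,290:450],None,fx=3.2,fy=3.2))
E
```

```text
$[0]: bad value
```

View pics/d2.png

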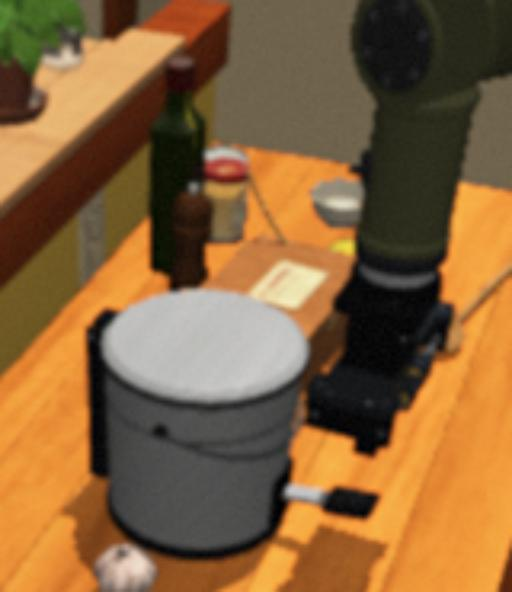

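The call was refused because every key is needed in each row, so the picture is unchanged: lid shut, fingers above the tread.

```bash
python3 -m jog '[{"claw":0,"dx":2,"dy":0,"dz":15,"spin":0},{"claw":0,"dx":2,"dy":0,"dz":25,"spin":0},{"claw":0,"dx":2,"dy":0,"dz":30,"spin":0},{"claw":0,"dx":2,"dy":0,"dz":34,"spin":0},{"claw":0,"dx":2,"dy":0,"dz":38,"spin":0},{"claw":0,"dx":2,"dy":0,"dz":42,"spin":0},{"claw":0,"dx":2,"dy":0,"dz":46,"spin":0},{"claw":0,"dx":2,"dy":0,"dz":49,"spin":0},{"claw":0,"dx":2,"dy":0,"dz":52,"spin":0},{"claw":0,"dx":2,"dy":0,"dz":55,"spin":0},{"claw":0,"dx":2,"dy":0,"dz":58,"spin":0},{"claw":0,"dx":2,"dy":0,"dz":61,"spin":0},{"claw":0,"dx":2,"dy":0,"dz":64,"spin":0},{"claw":0,"dx":2,"dy":0,"dz":66,"spin":0},{"claw":0,"dx":2,"dy":0,"dz":68,"spin":0},{"claw":0,"dx":2,"dy":0,"dz":69,"spin":0},{"claw":0,"dx":2,"dy":0,"dz":70,"spin":0},{"claw":0,"dx":2,"dy":0,"dz":70,"spin":0}]'
python3 - <<'E'
from h import *
snap('side','d')
i=cv2.imread('pics/d.png');cv2.imwrite('pics/d2.png',cv2.resize(i[20:205,290:450],None,fx=3.2,fy=3.2))
E
```

```text
time: 2.87
position: [0.4213, -0.2548, 0.0414]
tool_rot: [-3.14, 0.099, 0.003]
ft_force: [-3.5, 0.6, 5.3]
grip_width: 0.009
grip_force: 2.3
```

View pics/d2.png

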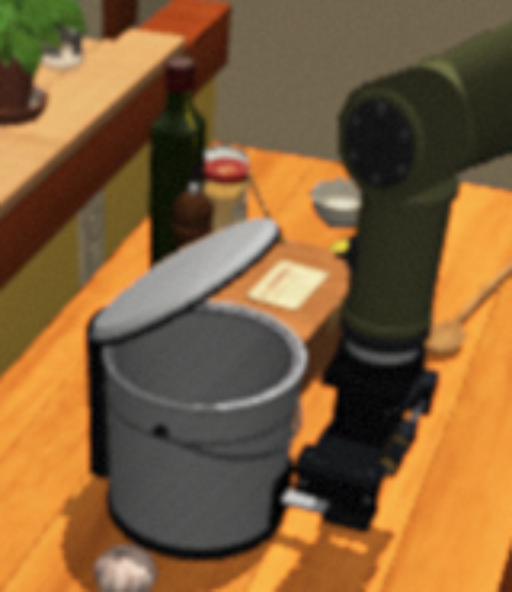

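The lid is only partly open (edge from hinge (95,330) to (278,225)), though the fingertips are at 27 mm. I'll measure the lid angle and check again.

```bash
cat >> h.py <<'E'
def lid(f):
    i=np.load(f'pics/{f}.npz'); v,u=np.mgrid[:400,:640]; d=i['depth']; P=np.stack([u*d,v*d,d],-1)@np.linalg.inv(i['K']).T
    P=(P@i['T'][:3,:3].T+i['T'][:3,3])[d>0]
    m=(P[:,2]>.2)&(P[:,2]<.42)&(P[:,0]>.5)&(P[:,0]<.83)&(abs(P[:,1]+.26)<.1); q=P[m]
    b=q[np.argmax(q[:,2])]; return len(q), b.round(3), np.arctan2(b[2]-.18,.692-b[0])
E
python3 - <<'E'
from h import *
print(lid('d')); s=get_state(); print(s['time'],s['position'],s['ft_force'])
snap('side','e'); print(lid('e')); print(get_state()['ft_force'])
i=cv2.imread('pics/e.png');cv2.imwrite('pics/e2.png',cv2.resize(i[150:205,350:430],None,fx=8,fy=8,interpolation=cv2.INTER_CUBIC))
E
```

```text
(986, array([ 0.537, -0.264,  0.309]), np.float64(0.6956597552670507))
2.9167 [ 0.42153927 -0.25486683  0.04155015] [-3.51342865  0.11562182  5.67858053]
(994, array([ 0.536, -0.268,  0.307]), np.float64(0.6838970402621948))
[-3.69893984  0.24284523  5.66511389]
```

View pics/e2.png

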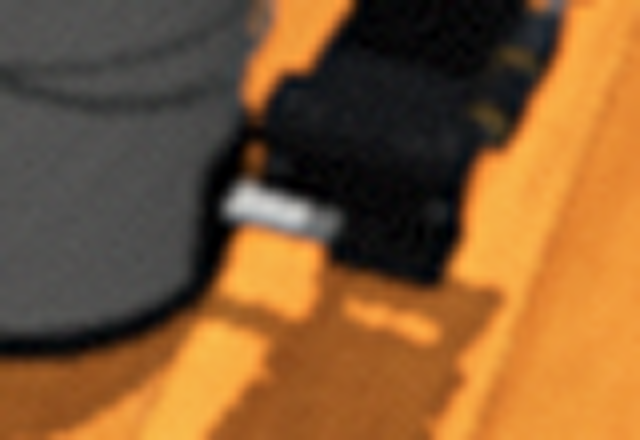

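```bash
python3 - <<'E'
from h import *
for f in 'be':
  for v in range(166,198,2):
    print(f,v,[ (u,*(pt(f,u,v,0)*1000).astype(int)) for u in range(386,414,4)])
E
```

```text
b 166 [(386, np.int64(496), np.int64(-367), np.int64(3)), (390, np.int64(483), np.int64(-373), np.int64(2)), (394, np.int64(471), np.int64(-379), np.int64(2)), (398, np.int64(458), np.int64(-384), np.int64(2)), (402, np.int64(446), np.int64(-392), np.int64(0)), (406, np.int64(434), np.int64(-399), np.int64(0)), (410, np.int64(420), np.int64(-396), np.int64(5))]
b 168 [(386, np.int64(492), np.int64(-356), np.int64(3)), (390, np.int64(480), np.int64(-360), np.int64(3)), (394, np.int64(468), np.int64(-371), np.int64(0)), (398, np.int64(455), np.int64(-372), np.int64(3)), (402, np.int64(443), np.int64(-378), np.int64(2)), (406, np.int64(430), np.int64(-381), np.int64(4)), (410, np.int64(418), np.int64(-390), np.int64(1))]
b 170 [(386, np.int64(489), np.int64(-346), np.int64(2)), (390, np.int64(477), np.int64(-352), np.int64(2)), (394, np.int64(465), np.int64(-358), np.int64(1)), (398, np.int64(452), np.int64(-360), np.int64(4)), (402, np.int64(440), np.int64(-370), np.int64(0)), (406, np.int64(428), np.int64(-375), np.int64(0)), (410, np.int64(415), np.int64(-376), np.int64(3))]
b 172 [(
[... 9969 characters left out ...]
 np.int64(-227), np.int64(3)), (390, np.int64(443), np.int64(-234), np.int64(1)), (394, np.int64(432), np.int64(-240), np.int64(0)), (398, np.int64(420), np.int64(-246), np.int64(0)), (402, np.int64(408), np.int64(-245), np.int64(4)), (406, np.int64(397), np.int64(-252), np.int64(2)), (410, np.int64(385), np.int64(-257), np.int64(2))]
e 196 [(386, np.int64(451), np.int64(-219), np.int64(2)), (390, np.int64(440), np.int64(-223), np.int64(2)), (394, np.int64(428), np.int64(-227), np.int64(3)), (398, np.int64(417), np.int64(-233), np.int64(3)), (402, np.int64(406), np.int64(-241), np.int64(0)), (406, np.int64(394), np.int64(-242), np.int64(3)), (410, np.int64(383), np.int64(-248), np.int64(2))]
```

```bash
python3 -m jog '[{"claw":0,"dx":0,"dy":0,"dz":2,"spin":0},{"claw":0,"dx":0,"dy":0,"dz":4,"spin":0},{"claw":0,"dx":0,"dy":0,"dz":6,"spin":0},{"claw":0,"dx":0,"dy":0,"dz":8,"spin":0},{"claw":0,"dx":0,"dy":0,"dz":10,"spin":0},{"claw":0,"dx":0,"dy":0,"dz":12,"spin":0},{"claw":0,"dx":0,"dy":0,"dz":12,"spin":0}]'
python3 - <<'E'
from h import *
snap('side','f'); print(lid('f'))
E
```

```text
time: 3.55
position: [0.4228, -0.2546, 0.029]
tool_rot: [-3.14, 0.098, -0.001]
ft_force: [0.1, 0.6, -0.6]
grip_width: 0.006
grip_force: 0.0
(1133, array([ 0.639, -0.273,  0.377]), np.float64(1.30709157201764))
```

```bash
python3 - <<'E'
from h import *
snap('side','g'); print(lid('g'), get_state()['ft_force'],get_state()['time'])
i=cv2.imread('pics/g.png');cv2.imwrite('pics/g2.png',cv2.resize(i[20:205,290:450],None,fx=3.2,fy=3.2))
E
```

```text
(1108, array([ 0.628, -0.267,  0.378]), np.float64(1.2587816271812033)) [-0.17858797  0.4097547   0.5460465 ] 3.65
```

View pics/g2.png

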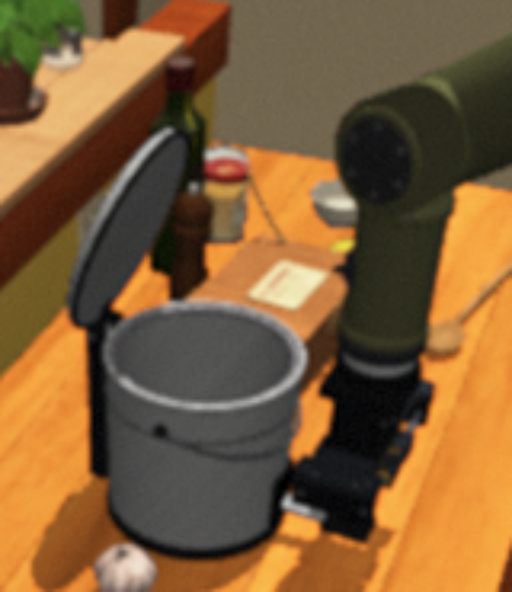

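The lid now stands at about 75°, and its angle tracks the press. Another 12 mm should reach the stop.

```bash
python3 -m jog '[{"claw":0,"dx":0,"dy":0,"dz":2,"spin":0},{"claw":0,"dx":0,"dy":0,"dz":4,"spin":0},{"claw":0,"dx":0,"dy":0,"dz":6,"spin":0},{"claw":0,"dx":0,"dy":0,"dz":8,"spin":0},{"claw":0,"dx":0,"dy":0,"dz":10,"spin":0},{"claw":0,"dx":0,"dy":0,"dz":12,"spin":0},{"claw":0,"dx":0,"dy":0,"dz":13,"spin":0},{"claw":0,"dx":0,"dy":0,"dz":13,"spin":0}]'
python3 - <<'E'
from h import *
snap('side','k'); print(lid('k'))
E
```

```text
time: 4.32
position: [0.4224, -0.2549, 0.0164]
tool_rot: [3.14, -0.098, 0.0]
ft_force: [-0.4, 0.4, -0.6]
grip_width: 0.006
grip_force: 0.1
(2021, array([ 0.749, -0.287,  0.378]), np.float64(1.8533822941942788))
```

```bash
python3 -m jog '[{"claw":0,"dx":0,"dy":0,"dz":-10,"spin":0},{"claw":0,"dx":0,"dy":0,"dz":-30,"spin":0},{"claw":0,"dx":0,"dy":0,"dz":-60,"spin":0},{"claw":0,"dx":0,"dy":0,"dz":-95,"spin":0},{"claw":0,"dx":0,"dy":-10,"dz":-130,"spin":0},{"claw":87,"dx":5,"dy":-40,"dz":-160,"spin":0},{"claw":87,"dx":12,"dy":-75,"dz":-190,"spin":0},{"claw":87,"dx":20,"dy":-110,"dz":-210,"spin":0},{"claw":87,"dx":28,"dy":-145,"dz":-220,"spin":0},{"claw":87,"dx":38,"dy":-180,"dz":-225,"spin":0},{"claw":87,"dx":48,"dy":-216,"dz":-225,"spin":0},{"claw":87,"dx":58,"dy":-252,"dz":-225,"spin":0},{"claw":87,"dx":68,"dy":-288,"dz":-225,"spin":0},{"claw":87,"dx":78,"dy":-324,"dz":-225,"spin":0},{"claw":87,"dx":88,"dy":-360,"dz":-225,"spin":0},{"claw":87,"dx":98,"dy":-396,"dz":-225,"spin":0},{"claw":87,"dx":108,"dy":-432,"dz":-225,"spin":0},{"claw":87,"dx":116,"dy":-468,"dz":-225,"spin":0},{"claw":87,"dx":123,"dy":-500,"dz":-225,"spin":0},{"claw":87,"dx":123,"dy":-500,"dz":-225,"spin":0}]'
python3 - <<'E'
from h import *
snap('side','m'); print(lid('m'))
s=get_state(); print(s['position'],s['joint_positions'])
snap('wrist','w'); i=np.load('pics/w.npz'); f=i['frame'].astype(int); d=i['depth']
v,u=np.mgrid[:400,:640]; P=np.stack([u*d,v*d,d],-1)@np.linalg.inv(i['K']).T; P=P@i['T'][:3,:3].T+i['T'][:3,3]
m=(d>0)&(P[...,2]>.03)&(P[...,2]<.085)&(f[...,0]>130)&(f[...,2]<90)&(f[...,1]>100)&(abs(P[...,0]-.575)<.07)&(abs(P[...,1]-.236)<.07)
q=P[m]; r=cv2.minAreaRect(q[:,:2].astype(np.float32)*1000); print(len(q),r,q.max(0)); b=cv2.boxPoints(r); print(b)
E
```

```text
time: 6.03
position: [0.5749, 0.2451, 0.2415]
tool_rot: [-3.134, 0.083, 0.002]
ft_force: [-1.8, 0.2, -0.6]
grip_width: 0.98
grip_force: 0.0
(2023, array([ 0.751, -0.278,  0.377]), np.float64(1.863452321914905))
[0.57509123 0.2414265  0.24144662] [ 0.14531848  0.33558761 -0.74283615  1.45693519  0.22341358  1.43622837
 -2.22571994]
1095 ((575.778076171875, 236.34307861328125), (62.1580810546875, 59.47627258300781), 68.4457015991211) [0.61071389 0.26559493 0.0745244 ]
[[536.7016  218.36267]
 [592.01874 196.51212]
 [614.85455 254.32349]
 [559.5374  276.17404]]
```

View pics/w.png

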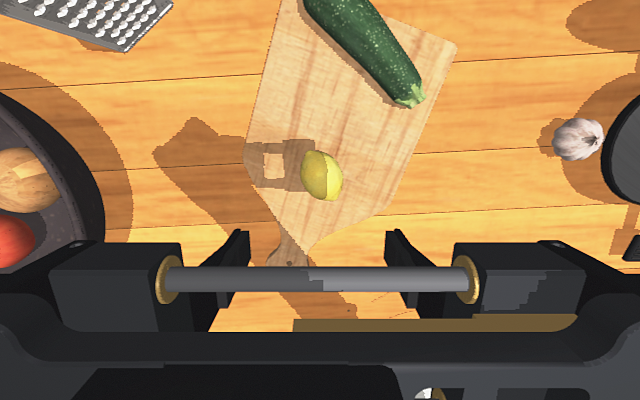

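The wrist view shows the lemon at (321,175), its long axis running from about (309,152) to (333,198). The courgette tip at (410,100) is clear of it, and the lid stays open. I'll refine the axis using the height mask.

```bash
python3 - <<'E'
from h import *
i=np.load('pics/w.npz'); d=i['depth'];v,u=np.mgrid[:400,:640]; P=np.stack([u*d,v*d,d],-1)@np.linalg.inv(i['K']).T; P=P@i['T'][:3,:3].T+i['T'][:3,3]
for lo in (.028,.04):
    m=(d>0)&(P[...,2]>lo)&(P[...,2]<.085)&(np.hypot(P[...,0]-.577,P[...,1]-.236)<.06)
    q=P[m][:,:2]; r=cv2.minAreaRect(q.astype(np.float32)*1000); mu,ev,w=cv2.PCACompute2(q,None)
    print(len(q),r,mu,np.degrees(np.arctan2(ev[0,1],ev[0,0])),w.ravel()**.5)
s=get_state(); print(s['position'],R.from_rotvec(s['tool_rot']).as_matrix().round(3))
E
```

```text
1695 ((575.1689453125, 236.5442657470703), (63.11675262451172, 59.87821578979492), 64.31879425048828) [[0.57928109 0.23700663]] 25.093643001680533 [0.01726346 0.01305274]
1695 ((575.1689453125, 236.5442657470703), (63.11675262451172, 59.87821578979492), 64.31879425048828) [[0.57928109 0.23700663]] 25.093643001680533 [0.01726346 0.01305274]
[0.57567931 0.23836613 0.24143033] [[ 0.998 -0.059 -0.001]
 [-0.059 -0.998  0.   ]
 [-0.001 -0.    -1.   ]]
```

```bash
python3 -m jog '[{"claw":87,"dx":0,"dy":0,"dz":20,"spin":-7},{"claw":87,"dx":0,"dy":0,"dz":50,"spin":-14},{"claw":87,"dx":0,"dy":0,"dz":85,"spin":-21},{"claw":87,"dx":0,"dy":0,"dz":110,"spin":-28},{"claw":87,"dx":0,"dy":-1,"dz":130,"spin":-28},{"claw":87,"dx":0,"dy":-1,"dz":150,"spin":-28},{"claw":87,"dx":0,"dy":-1,"dz":170,"spin":-28},{"claw":87,"dx":0,"dy":-1,"dz":185,"spin":-28},{"claw":87,"dx":0,"dy":-1,"dz":195,"spin":-28},{"claw":87,"dx":0,"dy":-1,"dz":203,"spin":-28},{"claw":87,"dx":0,"dy":-1,"dz":203,"spin":-28},{"claw":45,"dx":0,"dy":-1,"dz":203,"spin":-28},{"claw":40,"dx":0,"dy":-1,"dz":203,"spin":-28},{"claw":40,"dx":0,"dy":-1,"dz":203,"spin":-28},{"claw":40,"dx":0,"dy":-1,"dz":203,"spin":-28},{"claw":40,"dx":0,"dy":-1,"dz":203,"spin":-28},{"claw":40,"dx":0,"dy":-1,"dz":203,"spin":-28}]' 15
python3 -m jog '[{"claw":40,"dx":0,"dy":0,"dz":0,"spin":0},{"claw":40,"dx":0,"dy":0,"dz":-5,"spin":0},{"claw":40,"dx":0,"dy":0,"dz":-20,"spin":0},{"claw":40,"dx":0,"dy":0,"dz":-45,"spin":0},{"claw":40,"dx":0,"dy":0,"dz":-75,"spin":0},{"claw":40,"dx":0,"dy":0,"dz":-105,"spin":0},{"claw":40,"dx":0,"dy":0,"dz":-140,"spin":0},{"claw":40,"dx":0,"dy":0,"dz":-175,"spin":0},{"claw":40,"dx":0,"dy":0,"dz":-210,"spin":0},{"claw":40,"dx":0,"dy":0,"dz":-230,"spin":0},{"claw":40,"dx":0,"dy":0,"dz":-230,"spin":0},{"claw":40,"dx":0,"dy":0,"dz":-230,"spin":0}]'
python3 -c "
from h import *
s=get_state();print(s['position'],R.from_rotvec(s['tool_rot']).as_matrix().round(3)[:2],s['joint_positions'])"
```

```text
time: 7.55
position: [0.5766, 0.2377, 0.0388]
tool_rot: [3.07, 0.664, 0.001]
ft_force: [-0.2, -0.4, -0.1]
grip_width: 0.629
grip_force: 0.0
time: 8.55
position: [0.5768, 0.2383, 0.2708]
tool_rot: [-3.07, -0.665, -0.006]
ft_force: [-0.3, 0.0, -2.3]
grip_width: 0.593
grip_force: 14.7
[0.57679121 0.23832134 0.27084791] [[ 0.91   0.414  0.003]
 [ 0.414 -0.91   0.001]] [ 0.2044502   0.34258015 -0.82725821  1.41014878  0.25160664  1.49355129
 -1.75610591]
```

```bash
python3 -c "
import numpy as np;print(np.load('pics/w.npz')['mount'].round(3)[:3,3])"
python3 -m jog '[{"claw":40,"dx":-8,"dy":18,"dz":0,"spin":7},{"claw":40,"dx":-22,"dy":48,"dz":0,"spin":14},{"claw":40,"dx":-37,"dy":82,"dz":0,"spin":21},{"claw":40,"dx":-53,"dy":116,"dz":0,"spin":28},{"claw":40,"dx":-69,"dy":152,"dz":0,"spin":28.5},{"claw":40,"dx":-85,"dy":188,"dz":0,"spin":28.5},{"claw":40,"dx":-101,"dy":224,"dz":0,"spin":28.5},{"claw":40,"dx":-117,"dy":260,"dz":0,"spin":28.5},{"claw":40,"dx":-134,"dy":296,"dz":0,"spin":28.5},{"claw":40,"dx":-150,"dy":332,"dz":0,"spin":28.5},{"claw":40,"dx":-166,"dy":368,"dz":0,"spin":28.5},{"claw":40,"dx":-182,"dy":402,"dz":0,"spin":28.5},{"claw":40,"dx":-196,"dy":432,"dz":0,"spin":28.5},{"claw":40,"dx":-206,"dy":454,"dz":0,"spin":28.5},{"claw":40,"dx":-206,"dy":454,"dz":0,"spin":28.5},{"claw":40,"dx":-206,"dy":454,"dz":0,"spin":28.5}]'
```

```text
[ 0.081 -0.    -0.172]
time: 9.88
position: [0.575, -0.2628, 0.2664]
tool_rot: [-3.138, 0.118, 0.005]
ft_force: [0.2, 1.3, -0.6]
grip_width: 0.599
grip_force: 14.7
```

```bash
python3 -m jog '[{"claw":40,"dx":0,"dy":0,"dz":15,"spin":0},{"claw":40,"dx":0,"dy":0,"dz":40,"spin":0},{"claw":40,"dx":0,"dy":0,"dz":65,"spin":0},{"claw":40,"dx":0,"dy":0,"dz":85,"spin":0},{"claw":40,"dx":0,"dy":0,"dz":98,"spin":0},{"claw":40,"dx":0,"dy":0,"dz":104,"spin":0},{"claw":40,"dx":0,"dy":0,"dz":104,"spin":0},{"claw":75,"dx":0,"dy":0,"dz":104,"spin":0},{"claw":75,"dx":0,"dy":0,"dz":104,"spin":0},{"claw":75,"dx":0,"dy":0,"dz":104,"spin":0},{"claw":75,"dx":0,"dy":0,"dz":104,"spin":0},{"claw":75,"dx":0,"dy":0,"dz":95,"spin":0},{"claw":75,"dx":0,"dy":0,"dz":75,"spin":0},{"claw":75,"dx":0,"dy":0,"dz":45,"spin":0},{"claw":75,"dx":0,"dy":0,"dz":15,"spin":0},{"claw":75,"dx":0,"dy":0,"dz":0,"spin":0},{"claw":75,"dx":0,"dy":0,"dz":0,"spin":0}]'
python3 - <<'E'
from h import *
snap('wrist','x'); snap('side','y'); print(lid('y'))
i=np.load('pics/x.npz'); f=i['frame'].astype(int); d=i['depth']
v,u=np.mgrid[:400,:640]; P=np.stack([u*d,v*d,d],-1)@np.linalg.inv(i['K']).T; P=P@i['T'][:3,:3].T+i['T'][:3,3]
m=(d>0)&(P[...,2]>.03)&(P[...,2]<.18)&(f[...,0]>60)&(f[...,2]*2<f[...,0])&(np.hypot(P[...,0]-.585,P[...,1]+.265)<.09)
q=P[m]; print(m.sum(), np.median(q,0) if len(q) else 0,q.max(0) if len(q) else 0)
# rim / mouth circle
m=(d>0)&(abs(P[...,2]-.18)<.006)&(np.hypot(P[...,0]-.585,P[...,1]+.265)<.12); q=P[m]
print(len(q),q.min(0),q.max(0),cv2.minEnclosingCircle(q[:,:2].astype(np.float32)))
# tread / stem: low points in front of bin, height 12..35mm
i=np.load('pics/y.npz'); d=i['depth']; P=np.stack([u*d,v*d,d],-1)@np.linalg.inv(i['K']).T; P=(P@i['T'][:3,:3].T+i['T'][:3,3])[d>0]
q=P[(P[:,2]>.012)&(P[:,2]<.05)&(P[:,0]>.38)&(P[:,0]<.455)&(abs(P[:,1]+.255)<.05)]
print('tread',len(q),np.percentile(q,[2,50,98],axis=0).round(3),cv2.minAreaRect(q[:,:2].astype(np.float32)*1000))
E
```

```text
time: 11.3
position: [0.5788, -0.2616, 0.2746]
tool_rot: [3.136, -0.112, 0.013]
ft_force: [0.3, 0.1, 0.5]
grip_width: 0.863
grip_force: 0.0
(3629, array([ 0.585, -0.215,  0.42 ]), np.float64(1.150501746336617))
1106 [ 0.61431731 -0.2213898   0.10053439] [ 0.64694589 -0.19077762  0.10957782]
6570 [ 0.49998577 -0.35906723  0.17442063] [ 0.70014924 -0.1713942   0.18599629] ((0.5972097516059875, -0.26620256900787354), 0.10350488126277924)
tread 156 [[ 0.404 -0.274  0.019]
 [ 0.427 -0.252  0.027]
 [ 0.453 -0.236  0.032]] ((428.7115783691406, -257.48187255859375), (43.39414596557617, 51.544776916503906), 84.83473205566406)
```

View pics/x.png

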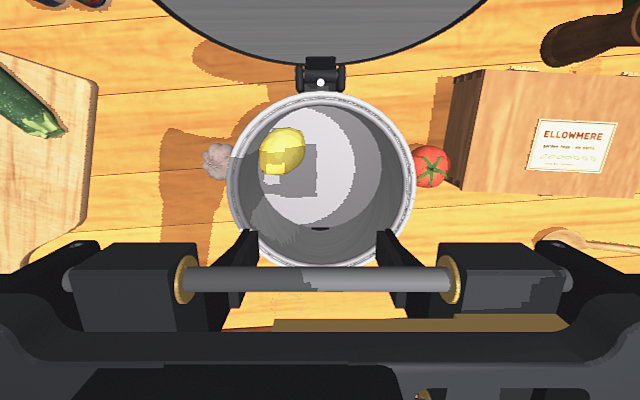

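The wrist view shows the lemon inside the bin at (282,150), about 5 cm from the mouth's centre. The lid is open beyond the hinge (321,75), and tomato and garlic are undisturbed. Before pinching, I'll check the real fingertip height, since pressing went deeper than expected.

```bash
python3 - <<'E'
from h import *
i=np.load('pics/x.npz'); d=i['depth'];K=np.linalg.inv(i['K']); v,u=np.mgrid[:400,:640]; P=np.stack([u*d,v*d,d],-1)@K.T
T=(P@i['mount'][:3,:3].T+i['mount'][:3,3]); 
for a,b in ((225,262),(375,410)):
    S=T[228:310,a:b].reshape(-1,3); S=S[(S[:,2]<.05)&(S[:,2]>-.08)&(d[228:310,a:b].ravel()>0)]
    print((np.percentile(S,[0,5,50,95,100],axis=0)*1000).round())
# y image: gripper points over the bin, z profile
E
```

```text
[[-10. -48. -65.]
 [ -8. -46. -60.]
 [  9. -40. -37.]
 [ 12. -38. -13.]
 [ 12. -38.  -9.]]
[[-10.  37. -66.]
 [ -7.  37. -60.]
 [  9.  39. -38.]
 [ 12.  45. -13.]
 [ 12.  48. -10.]]
```

The fingertips really end about 10 mm behind the reported TCP, which explains the deep press. I'll plan the pinch with that.

```bash
python3 -m jog '[{"claw":75,"dx":-20,"dy":0,"dz":0,"spin":0},{"claw":75,"dx":-50,"dy":0,"dz":0,"spin":0},{"claw":75,"dx":-85,"dy":2,"dz":0,"spin":0},{"claw":75,"dx":-115,"dy":4,"dz":0,"spin":0},{"claw":75,"dx":-140,"dy":5,"dz":15,"spin":0},{"claw":75,"dx":-155,"dy":5,"dz":40,"spin":0},{"claw":75,"dx":-155,"dy":5,"dz":70,"spin":0},{"claw":75,"dx":-155,"dy":5,"dz":105,"spin":0},{"claw":75,"dx":-155,"dy":5,"dz":140,"spin":0},{"claw":75,"dx":-155,"dy":5,"dz":165,"spin":0},{"claw":75,"dx":-155,"dy":5,"dz":180,"spin":0},{"claw":75,"dx":-155,"dy":5,"dz":190,"spin":0},{"claw":75,"dx":-155,"dy":5,"dz":190,"spin":0},{"claw":75,"dx":-155,"dy":5,"dz":190,"spin":0},{"claw":75,"dx":-155,"dy":5,"dz":190,"spin":0}]' 30
python3 -c "
from h import *
s=get_state();print(s['position'],R.from_rotvec(s['tool_rot']).as_matrix().round(3)[:2]); snap('side','z')"
```

```text
time: 12.65
position: [0.4223, -0.2554, 0.0795]
tool_rot: [3.139, -0.112, 0.002]
ft_force: [-1.1, -0.7, -0.4]
grip_width: 0.865
grip_force: 0.0
[ 0.42228691 -0.25536893  0.07948471] [[ 0.997 -0.071  0.001]
 [-0.071 -0.997 -0.001]]
```

```bash
python3 -m jog '[{"claw":75,"dx":0,"dy":0,"dz":20,"spin":0},{"claw":75,"dx":0,"dy":0,"dz":35,"spin":0},{"claw":75,"dx":0,"dy":0,"dz":48,"spin":0},{"claw":75,"dx":0,"dy":0,"dz":58,"spin":0},{"claw":75,"dx":0,"dy":0,"dz":65,"spin":0},{"claw":75,"dx":0,"dy":0,"dz":70,"spin":0},{"claw":75,"dx":0,"dy":0,"dz":75,"spin":0},{"claw":75,"dx":0,"dy":0,"dz":75,"spin":0},{"claw":75,"dx":0,"dy":0,"dz":75,"spin":0}]'
```

```text
time: 13.45
position: [0.4218, -0.2551, 0.0037]
tool_rot: [3.139, -0.112, 0.0]
ft_force: [-0.3, -0.3, 0.0]
grip_width: 0.859
grip_force: 0.0
```

```bash
python3 -m jog '[{"claw":60,"dx":0,"dy":0,"dz":0,"spin":0},{"claw":50,"dx":0,"dy":0,"dz":0,"spin":0},{"claw":42,"dx":0,"dy":0,"dz":0,"spin":0},{"claw":30,"dx":0,"dy":0,"dz":0,"spin":0},{"claw":30,"dx":0,"dy":0,"dz":0,"spin":0},{"claw":30,"dx":0,"dy":0,"dz":0,"spin":0},{"claw":30,"dx":0,"dy":0,"dz":0,"spin":0},{"claw":30,"dx":0,"dy":0,"dz":0,"spin":0}]' 30
```

```text
time: 14.12
position: [0.4215, -0.2559, 0.0036]
tool_rot: [3.138, -0.112, 0.001]
ft_force: [-0.7, -2.1, -1.0]
grip_width: 0.46
grip_force: 30.0
```

The pinch is on the tread (40 mm, 30 N). Lifting slowly.

```bash
python3 -m jog '[{"claw":30,"dx":0,"dy":0,"dz":-1,"spin":0},{"claw":30,"dx":0,"dy":0,"dz":-2,"spin":0},{"claw":30,"dx":0,"dy":0,"dz":-3,"spin":0},{"claw":30,"dx":0,"dy":0,"dz":-4,"spin":0},{"claw":30,"dx":0,"dy":0,"dz":-5,"spin":0},{"claw":30,"dx":0,"dy":0,"dz":-6,"spin":0},{"claw":30,"dx":0,"dy":0,"dz":-7,"spin":0},{"claw":30,"dx":0,"dy":0,"dz":-8,"spin":0},{"claw":30,"dx":0,"dy":0,"dz":-8,"spin":0}]'
python3 -c "
from h import *
snap('side','p'); print(lid('p'))"
```

```text
time: 14.87
position: [0.4206, -0.2558, 0.0115]
tool_rot: [3.139, -0.113, -0.002]
ft_force: [-1.6, -5.0, -2.6]
grip_width: 0.455
grip_force: 30.0
(1542, array([ 0.676, -0.271,  0.386]), np.float64(1.4925722846900271))
```

```bash
python3 -m jog '[{"claw":30,"dx":0,"dy":0,"dz":-1,"spin":0},{"claw":30,"dx":0,"dy":0,"dz":-2,"spin":0},{"claw":30,"dx":0,"dy":0,"dz":-3,"spin":0},{"claw":30,"dx":0,"dy":0,"dz":-4,"spin":0},{"claw":30,"dx":0,"dy":0,"dz":-5,"spin":0},{"claw":30,"dx":0,"dy":0,"dz":-6,"spin":0},{"claw":30,"dx":0,"dy":0,"dz":-7,"spin":0},{"claw":30,"dx":0,"dy":0,"dz":-8,"spin":0},{"claw":30,"dx":0,"dy":0,"dz":-9,"spin":0},{"claw":30,"dx":0,"dy":0,"dz":-10,"spin":0},{"claw":30,"dx":0,"dy":0,"dz":-11,"spin":0},{"claw":30,"dx":0,"dy":0,"dz":-12,"spin":0},{"claw":30,"dx":0,"dy":0,"dz":-13,"spin":0},{"claw":30,"dx":0,"dy":0,"dz":-14,"spin":0},{"claw":30,"dx":0,"dy":0,"dz":-15,"spin":0},{"claw":30,"dx":0,"dy":0,"dz":-16,"spin":0},{"claw":30,"dx":0,"dy":0,"dz":-17,"spin":0},{"claw":30,"dx":0,"dy":0,"dz":-18,"spin":0},{"claw":30,"dx":0,"dy":0,"dz":-18,"spin":0}]'
python3 -c "
from h import *
snap('side','q'); print(lid('q'))"
```

```text
time: 16.5
position: [0.4208, -0.2558, 0.0303]
tool_rot: [3.138, -0.113, -0.002]
ft_force: [-3.2, -3.7, 4.4]
grip_width: 0.457
grip_force: 30.0
(1032, array([ 0.537, -0.28 ,  0.304]), np.float64(0.6757967580145509))
```

```bash
python3 -m jog '[{"claw":30,"dx":0,"dy":0,"dz":-1,"spin":0},{"claw":30,"dx":0,"dy":0,"dz":-2,"spin":0},{"claw":30,"dx":0,"dy":0,"dz":-3,"spin":0},{"claw":30,"dx":0,"dy":0,"dz":-4,"spin":0},{"claw":30,"dx":0,"dy":0,"dz":-5,"spin":0},{"claw":30,"dx":0,"dy":0,"dz":-6,"spin":0},{"claw":30,"dx":0,"dy":0,"dz":-7,"spin":0},{"claw":30,"dx":0,"dy":0,"dz":-8,"spin":0},{"claw":30,"dx":0,"dy":0,"dz":-9,"spin":0},{"claw":30,"dx":0,"dy":0,"dz":-9.5,"spin":0},{"claw":30,"dx":0,"dy":0,"dz":-9.5,"spin":0}]'
python3 -c "
from h import *
snap('side','r'); print(lid('r'), pt('r',353,128), pt('r',370,128), pt('b',370,128))"
```

```text
time: 17.47
position: [0.4219, -0.2559, 0.0401]
tool_rot: [3.138, -0.112, 0.001]
ft_force: [-2.4, -3.9, 5.8]
grip_width: 0.46
grip_force: 30.0
(1675, array([ 0.517, -0.26 ,  0.223]), np.float64(0.24176501138977516)) [ 0.571  -0.2182  0.2178] [ 0.5264 -0.2348  0.219 ] [ 0.5329 -0.2577  0.2046]
```

```bash
python3 -m jog '[{"claw":30,"dx":0,"dy":0,"dz":-0.5,"spin":0},{"claw":30,"dx":0,"dy":0,"dz":-1,"spin":0},{"claw":30,"dx":0,"dy":0,"dz":-1.5,"spin":0},{"claw":30,"dx":0,"dy":0,"dz":-2,"spin":0},{"claw":30,"dx":0,"dy":0,"dz":-2.5,"spin":0},{"claw":30,"dx":0,"dy":0,"dz":-3,"spin":0},{"claw":30,"dx":0,"dy":0,"dz":-3,"spin":0}]'
python3 -c "
from h import *
snap('side','s'); print(lid('s'), pt('s',353,128), pt('s',370,128),get_state()['ft_force'])"
```

```text
time: 18.1
position: [0.4222, -0.2559, 0.0421]
tool_rot: [3.138, -0.112, 0.003]
ft_force: [0.7, -5.7, -1.7]
grip_width: 0.455
grip_force: 30.0
(1302, array([ 0.608, -0.285,  0.209]), np.float64(0.33526582990524356)) [ 0.5772 -0.2364  0.2061] [ 0.5324 -0.2561  0.2056] [ 0.89316933 -5.98736588 -1.46259455]
```

The lid is back at its shut height (0.206 m) and the force has reversed at the stop. Releasing and backing off.

```bash
python3 -m jog '[{"claw":30,"dx":0,"dy":0,"dz":-1,"spin":0},{"claw":55,"dx":0,"dy":0,"dz":-1,"spin":0},{"claw":75,"dx":0,"dy":0,"dz":-1,"spin":0},{"claw":75,"dx":0,"dy":0,"dz":-1,"spin":0},{"claw":75,"dx":0,"dy":0,"dz":-1,"spin":0},{"claw":75,"dx":0,"dy":0,"dz":-1,"spin":0},{"claw":75,"dx":0,"dy":0,"dz":-15,"spin":0},{"claw":75,"dx":0,"dy":0,"dz":-40,"spin":0},{"claw":75,"dx":-5,"dy":0,"dz":-75,"spin":0},{"claw":75,"dx":-10,"dy":20,"dz":-110,"spin":0},{"claw":75,"dx":-15,"dy":50,"dz":-150,"spin":0},{"claw":75,"dx":-15,"dy":80,"dz":-170,"spin":0},{"claw":75,"dx":-15,"dy":80,"dz":-170,"spin":0},{"claw":75,"dx":-15,"dy":80,"dz":-170,"spin":0},{"claw":75,"dx":-15,"dy":80,"dz":-170,"spin":0}]'
python3 -c "
from h import *
snap('side','t'); print(lid('t'), pt('t',353,128), pt('t',370,128), pt('t',400,177)); print(pt('t',387,240),pt('t',328,200),pt('t',240,250)); snap('scene','v'); print(pt('v',208,190))"
```

```text
time: 19.4
position: [0.4009, -0.3326, 0.2113]
tool_rot: [-3.138, 0.112, 0.001]
ft_force: [-1.0, 0.7, 0.4]
grip_width: 0.864
grip_force: 0.0
(1296, array([ 0.597, -0.256,  0.21 ]), np.float64(0.30954607404740475)) [ 0.5768 -0.2352  0.2068] [ 0.5327 -0.2572  0.2049] [ 0.4232 -0.2471  0.0663]
[ 0.3897 -0.003   0.0472] [ 0.5957 -0.0962  0.0372] [0.7166 0.1831 0.0582]
[ 0.5907 -0.4145  0.0499]
```

Lid, tread and every bystander measure the same as at the start.

```bash
python3 -c "
from bench import *
print(close_job())"
```

```text
the job is handed in; nothing more can be done
None
```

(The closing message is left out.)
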